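Press the rivet caps home on a case panel

TASK

With closed fingertips, gently press the three brass rivet caps on the steel ring plate fully home, one after another: first the cap nearest the ring, then the middle one, then the one at the plain rounded end. Press slowly and only as hard as a fingertip would; do not lift or shove the panel, and leave the other things on it and on the table where they are.

Things in the scene. Friction and masses are not known exactly. Their poses are not given: they have to be found in the camera images.
- panel: loose plywood panel 290 x 170 x 12 mm, 0.75 to 1.25 kg, flat on the table, turned any way. Origin: centre of underside; x long side, y short side. On it a dark steel strip 36 mm wide (top 15 mm above table) runs along x at y = -30 mm, with a flat steel ring (44 mm wide, to 21 mm above table) at its -x end (x = -117 mm) and a plain round end at +x. Three equal brass caps stand on it at x = -75, 0, 75 mm.
- cap_ring_top (a point): centre of the top of the rivet cap nearest the ring (panel x = -75 mm): a brass disc head 24 mm in diameter, flat on top over 18 mm, 5 mm thick; on a black rubber washer 4 mm thick that gives under the finger (3.5 N per mm) and springs back. This point moves with the cap: 32 mm above the table when fully up, 24 mm when home and let go; z up
- cap_ring (a joint): how far that rivet cap has been pushed down, m: 0 = washer's underside 8 mm proud of the plate, 0.008 = fully home, washer on the plate (firm stop, felt as rising force). It slides straight down against steady friction of about 3 N and stays where it is left; starts at 0 to 0.002
- cap_mid_top (a point): centre of the top of the rivet cap in the middle (panel x = 0): a brass disc head 24 mm in diameter, flat on top over 18 mm, 5 mm thick; on a black rubber washer 4 mm thick that gives under the finger (3.5 N per mm) and springs back. This point moves with the cap: 32 mm above the table when fully up, 24 mm when home and let go; z up
- cap_mid (a joint): how far that rivet cap has been pushed down, m: 0 = washer's underside 8 mm proud of the plate, 0.008 = fully home, washer on the plate (firm stop, felt as rising force). It slides straight down against steady friction of about 3 N and stays where it is left; starts at 0 to 0.002
- cap_far_top (a point): centre of the top of the rivet cap at the plain rounded end (panel x = +75 mm): a brass disc head 24 mm in diameter, flat on top over 18 mm, 5 mm thick; on a black rubber washer 4 mm thick that gives under the finger (3.5 N per mm) and springs back. This point moves with the cap: 32 mm above the table when fully up, 24 mm when home and let go; z up
- cap_far (a joint): how far that rivet cap has been pushed down, m: 0 = washer's underside 8 mm proud of the plate, 0.008 = fully home, washer on the plate (firm stop, felt as rising force). It slides straight down against steady friction of about 3 N and stays where it is left; starts at 0 to 0.002
- setter: bystander: upright steel rivet setter, 18 mm diameter, 36 mm tall, standing on the panel. Origin: centre of its underside
- dish: bystander: small dark steel dish, 48 mm across, 18 mm tall, standing on the panel. Origin: centre of its underside
- hammer: bystander: hammer with a wooden handle lying on the table. Origin: underside
- awl: bystander: wooden-handled pricking tool lying on the table. Origin: underside
- jar: bystander: amber glass jar with a black cap, 64 mm diameter, 85 mm tall, on the table. Origin: centre of its underside
- spool: bystander: upright wooden thread spool, 44 mm diameter, 50 mm tall, on the table. Origin: centre of its underside
- block: bystander: bare steel block 90 x 60 x 30 mm lying on the table. Origin: centre of its underside

How it is judged:
On the way, in this order (a step that is already met when the one before it is completed fails the run):
1. the cap nearest the ring is pressed home (value of joint cap_ring above 0.0065 m), for 0.1 s.
2. then the middle cap is pressed home (value of joint cap_mid above 0.0065 m), for 0.1 s.
3. then the cap at the plain end is pressed home (value of joint cap_far above 0.0065 m), for 0.1 s.
At the end, for the whole second after the job is handed in: All three caps are home (within 1.5 mm of the plate), the panel lies still within 15 mm of where it started, and every bystander is within 20 mm of where it started (value of joint each of cap_ring, cap_mid, cap_far above 0.0065 m and distance of panel from where it was at the start of the episode below 0.015 m and linear speed of panel below 0.01 m/s and distance of each of setter, dish, hammer, awl, jar, spool, block from where it was at the start of the episode below 0.02 m); the robot touches nothing.
It fails at once if a rivet cap was pushed down before its turn ((value of joint cap_mid above 0.004 m and value of joint cap_ring below 0.006 m) or (value of joint cap_far above 0.004 m and value of joint cap_mid below 0.006 m)).
It fails at once if the panel was shoved by more than 15 mm (distance of panel from where it was at the start of the episode above 0.015 m).
It fails at once if the panel was lifted or tipped (height (world z) of panel above 0.006 m or angle between panel's own z axis and vertical above 0.05 rad).
It fails at once if the panel or its caps were pressed with more than 30 N (contact force between any of the fingers, the arm and panel above 30 N).
It fails at once if another thing was picked up, knocked or shifted by more than 20 mm (distance of any of setter, dish, hammer, awl, jar, spool, block from where it was at the start of the episode above 0.02 m).
It also fails if it takes over 43 s, if anything falls off the work surface, if the arm or the gripper's body presses on something with over 40 N, if the wrist force passes 120 N, or if a joint passes its speed limit or range.

ROBOT

A 7-joint arm with a two-finger parallel gripper is mounted at the origin on the work surface. World frame = base frame: x ahead of the robot, y to its left, z up, the work surface at z = 0. Lengths are in m, angles in rad, forces in N, time in s.
With the tool pointing down it reaches from about 0.425 to 0.825 m from the base axis. Payload 3.6 kg.
Tool frame: the origin (TCP) lies where the fingers leave the gripper's body, on its centre line; the fingertips stand 73 mm ahead of it and the grasp point (between the pads) lies 54 mm ahead of it; z points along the fingers, y is the line along which they close (so a half turn about z gives the same grasp; the last joint's range is limited). The gripper opens to 85 mm and grips with 20 to 120 N. Pads are 22 mm wide; open, the fingers measure 114 mm over their backs; the gripper's body (76 mm by 85 mm) begins 54 mm behind the grasp point. The pads swing forward as they close: fully open they stand 13 mm farther back than shut.
Start: joints at [-1.359, 0.615, -0.013, 1.423, 0.008, 1.103, -0.04], TCP at [0.154, 0.632, 0.304] pointing down, gripper open.
Joint ranges: [-3.12, 3.12], [-0.3, 2.06], [-1.34, 1.32], [0.26, 2.42], [-1.36, 4.5], [0.01, 1.98], [-2.84, 2.84]. Speed limits (rad/s): [2.79, 2.79, 3.14, 3.14, 3.14, 3.14, 3.14].

INTERFACE

Orientations are given as a unit quaternion [x, y, z, w].
In Python, from station import arm, snapshot, camera_info, ticket gives the robot as it stands. Calls block until the motion is done:
- arm.movep(position, orientation): joint-space move of the TCP to a pose.
- arm.line_to(position, velocity=0.15, ori=None): straight line of the TCP; ori=None keeps the orientation; velocity is the mean speed in m/s.
- arm.move_j(angles): joint-space move.
- arm.move_gripper(opening, effort=None): opening from 0.0 (shut) to 1.0 (fully open); effort is the grip in N (None keeps the last); returns when the fingers have stopped.
- arm.pause(seconds).
- arm.ik(position, orientation): joint angles nearest the present ones, or None.
- snapshot(name): name is "scene" or "top" or "wrist"; returns the picture (384x512x3 uint8, blue, green, red); there is no depth.
- camera_info(name): a dict with "fx", "fy", "cx", "cy" (pixels), "R" (3x3) and "t" (3): a world point X has camera coordinates R X + t; the wrist camera has in their place "T_tool_cam" (4x4, takes a point from camera to tool coordinates, whose origin is the TCP and whose axes are the flange's). Camera axes: x right, y down, z forward; pixel columns grow to the right and rows downward; lengths in m; the calibration is good to about 2 mm. The wrist camera is an equidistant fisheye: a pixel r from the principal point sees the ray r / f radians off the axis. A picture is of the moment at which its call begins: read the wrist's pose just before it. camera_info takes no time and is no camera call.
A pose or a line that the arm cannot do raises arm.MotionError and nothing moves.
- ticket.finish_job(): hands the job in; it is judged then, once.
Readings, each from a call of its own:
- arm.read_time(): time.
- arm.read_joint_positions(): joint angles.
- arm.read_dq(): joint speeds.
- arm.read_effort(): joint torques, N m.
- arm.read_tool_pos(): TCP position.
- arm.read_eef_rot(): TCP orientation.
- arm.read_ft_force(): force on the tool from outside, world axes, zero at the start.
- arm.read_wrist_torque(): the same for the moment, N m.
- arm.read_opening(): opening from 0.0 (shut) to 1.0 (fully open).
- arm.read_finger_force(): force on a finger pad.
Only numpy, scipy, OpenCV 4.12 (cv2) and the standard library are available. Lean on these libraries where they do the work, as an engineer would, in place of code of your own. Each camera call takes 0.05 s, during which the arm holds its last target. There are 200 camera calls.

## Working session

There is one attempt and no reset: what is moved stays moved. The work goes in short steps, each a Python script; the robot and the scene stay as the last script left them, time stands still between calls to the robot, and variables do not carry over. Pictures are saved under pics/ and viewed, at most 10 in all, crops included, and the job is handed in when it is done.

```bash
mkdir -p pics; python3 - <<'E'
from station import arm, snapshot, camera_info
import cv2,numpy as np
for n in("scene","top"):
    im=snapshot(n); cv2.imwrite(f"pics/{n}0.png",cv2.resize(im,(800,600),interpolation=cv2.INTER_CUBIC)); cv2.imwrite(f"pics/raw_{n}.png",im)
    c=camera_info(n); print(n,{k:np.round(v,4).tolist() for k,v in c.items()})
print(camera_info("wrist"),arm.read_time(),arm.read_tool_pos(),arm.read_eef_rot(),arm.read_ft_force())
E
```

```text
scene {'fx': 381.7995, 'fy': 381.7995, 'cx': 251.9428, 'cy': 190.9641, 'R': [[-0.2074, 0.9781, -0.0157], [0.6605, 0.1282, -0.7398], [-0.7216, -0.1637, -0.6727]], 't': [0.108, -0.3, 1.3871]}
top {'fx': 444.2076, 'fy': 444.2076, 'cx': 254.7642, 'cy': 179.0384, 'R': [[-0.0275, -0.9996, -0.0059], [-0.9776, 0.0281, -0.2087], [0.2088, 0.0, -0.978]], 't': [-0.0004, 0.5141, 1.1747]}
{'fx': 297.3186396354542, 'fy': 297.3186396354542, 'cx': 261.0454170806026, 'cy': 193.76426516870956, 'T_tool_cam': array([[-8.51018731e-05, -9.55065104e-01, -2.96396087e-01,
         7.43354751e-02],
       [ 9.99999845e-01, -2.44523386e-04,  5.00795727e-04,
         1.53343084e-04],
       [-5.50768298e-04, -2.96395998e-01,  9.55064976e-01,
        -6.98866533e-02],
       [ 0.00000000e+00,  0.00000000e+00,  0.00000000e+00,
         1.00000000e+00]])} 0.1 [0.15360964 0.6310521  0.30282884] [ 1.19066045e-01  9.92885622e-01 -1.18625026e-03 -1.11387219e-04] [-0.67748048  0.02158188 -0.79282771]
```

View pics/scene0.png

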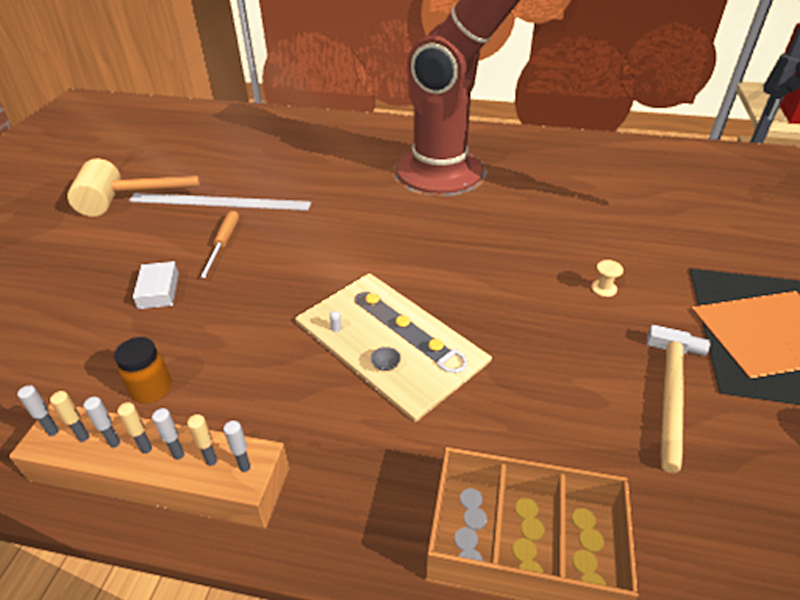

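View pics/top0.png

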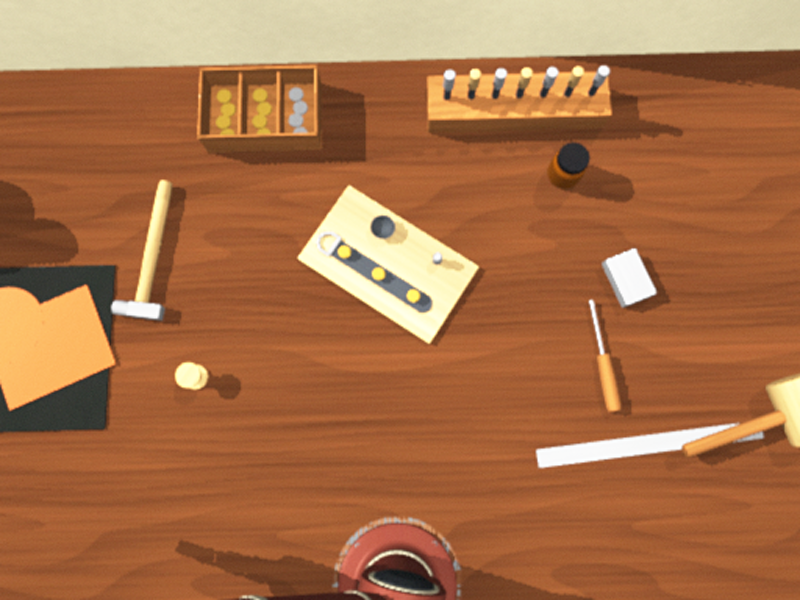

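The scene picture shows the caps at about (437,345) by the ring, (403,321) and (373,298). In the top picture they are at (345,252), (378,274) and (413,296), with the ring at (329,242). Both sets are in 800x600 pixels. Next I refine these by colour centroid and triangulate.

```bash
python3 - <<'E'
from station import camera_info
import cv2,numpy as np
S={"scene":[(437,345),(403,321),(373,298)],"top":[(345,252),(378,274),(413,296)]}
P={};pts={};crops=[]
for n,g in S.items():
    im=cv2.imread(f"pics/raw_{n}.png"); hsv=cv2.cvtColor(im,cv2.COLOR_BGR2HSV)
    m=cv2.inRange(hsv,(20,170,120),(32,255,255))
    c=camera_info(n);K=np.array([[c["fx"],0,c["cx"]],[0,c["fy"],c["cy"]],[0,0,1]])
    P[n]=K@np.c_[c["R"],c["t"]];L=[]
    for u,v in g:
        u,v=int(u*.64),int(v*.64);w=7
        ys,xs=np.nonzero(m[v-w:v+w+1,u-w:u+w+1]);L.append((xs.mean()+u-w,ys.mean()+v-w));print(n,len(xs),np.round(L[-1],2))
    pts[n]=np.array(L).T
    x0,y0=np.int32(pts[n].mean(1))-[33,37]
    cr=cv2.resize(im[y0:y0+75,x0:x0+66],None,fx=6,fy=6,interpolation=cv2.INTER_NEAREST)
    for p in L: cv2.drawMarker(cr,tuple(int((a-b+.5)*6) for a,b in zip(p,(x0,y0))),(0,0,255),0,12,1)
    crops.append(cr)
cv2.imwrite("pics/crops.png",np.hstack(crops))
X=cv2.triangulatePoints(P["scene"],P["top"],pts["scene"],pts["top"]);X=(X[:3]/X[3]).T
print(X.round(4),np.linalg.norm(np.diff(X,axis=0),axis=1))
for n in P:
    q=P[n]@np.c_[X,np.ones(3)].T;print(n,(q[:2]/q[2]-pts[n]).round(2).tolist())
E
```

```text
scene 8 [276.25 220.62]
scene 4 [255.5  207.25]
scene 2 [236.5 193. ]
top 1 [223. 161.]
top 4 [245.  175.5]
top 1 [266. 192.]
[[ 0.5761  0.0742  0.0227]
 [ 0.5333  0.0126  0.0158]
 [ 0.4848 -0.0476  0.0115]] [0.07536859 0.07745074]
scene [[0.26, 0.1, 0.96], [-0.0, 0.0, 0.03]]
top [[0.16, 0.06, 0.65], [-0.03, -0.01, -0.17]]
```

View pics/crops.png

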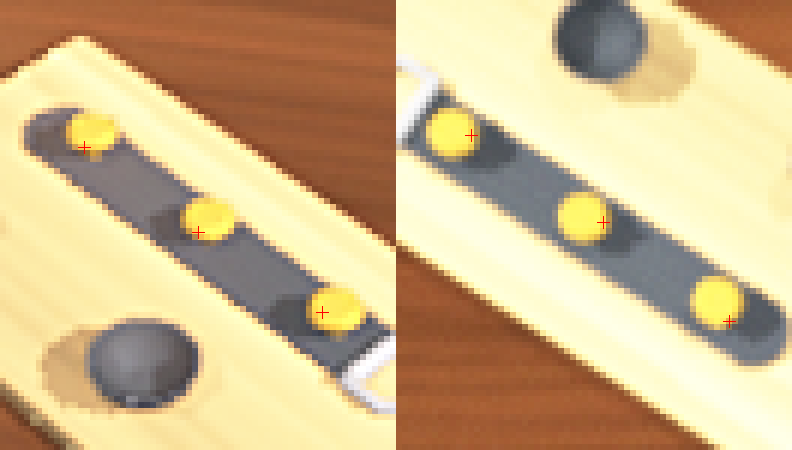

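The red marks are off because the mask kept only the shaded rims. Read by eye from the crops, the cap heads are at (337,311), (209,219), (93,132) in scene, and (56,134), (187,218), (321,302) in top, ordered ring, middle, far. I'll triangulate those, then move above the middle cap and check with the wrist camera.

```bash
cat > h.py <<'E'
from station import arm, snapshot, camera_info
import cv2,numpy as np
from scipy.spatial.transform import Rotation as Ro
def wproj(X,p,q):
    c=camera_info("wrist");T=c["T_tool_cam"]
    Y=(Ro.from_quat(q).inv().apply(np.atleast_2d(X)-p)-T[:3,3])@T[:3,:3]
    r=np.linalg.norm(Y[:,:2],axis=1,keepdims=True);th=np.arctan2(r,Y[:,2:])
    return Y[:,:2]/r*th*c["fx"]+[c["cx"],c["cy"]]
def down(yaw): # tool z down, tool x along yaw
    return (Ro.from_euler('z',yaw)*Ro.from_euler('x',np.pi)).as_quat()
E
python3 - <<'E'
from h import *
cs=np.array([(337,311),(209,219),(93,132)])/6-.5+[223,169]
ct=np.array([(56,134),(187,218),(321,302)])/6-.5+[211,139]
P=[]
for n in("scene","top"):
    c=camera_info(n);P.append(np.array([[c["fx"],0,c["cx"]],[0,c["fy"],c["cy"]],[0,0,1]])@np.c_[c["R"],c["t"]])
X=cv2.triangulatePoints(P[0],P[1],cs.T,ct.T);X=(X[:3]/X[3]).T
print(X.round(4),np.linalg.norm(np.diff(X,axis=0),axis=1))
for p,g in zip(P,(cs,ct)):
    q=p@np.c_[X,np.ones(3)].T;print((q[:2]/q[2]-g.T).round(2).tolist())
np.save("X.npy",X)
d=X[2]-X[0];yaw=np.arctan2(d[1],d[0]);print("yaw",yaw)
m=X[1]
for y in(yaw,yaw+np.pi):
    j=arm.ik([m[0],m[1],0.25],down(y));print(y,None if j is None else np.round(j,3))
E
```

```text
[[ 0.5763  0.0819  0.0255]
 [ 0.5336  0.0201  0.0256]
 [ 0.4911 -0.0417  0.0273]] [0.07512685 0.0749991 ]
[[0.93, 1.04, 0.84], [-0.01, 0.01, 0.02]]
[[0.58, 0.68, 0.57], [-0.11, -0.15, -0.15]]
yaw -2.1750010365022154
-2.1750010365022154 [ 0.016  0.502 -0.14   1.826  0.092  0.82   2.368]
0.9665916170875777 [-0.444  0.551  0.56   1.841 -0.377  0.857 -0.304]
```

The spacings come out at 75.1 and 75.0 mm, as they should, and the height of 26 mm fits the head's mid-height of about 29 mm. Now I close the gripper and check from near with the wrist camera in two places.

```bash
python3 - <<'E'
from h import *
X=np.load("X.npy");yaw=0.9666;q=down(yaw)
arm.move_gripper(0.0,20)
ex=np.array([np.cos(yaw),np.sin(yaw),0]);ey=np.array([-ex[1],ex[0],0])
ims=[]
for i,(a,b) in enumerate([(-.02,.06),(-.02,-.06)]):
    t=X[1]+a*ex+b*ey;t[2]=.22
    (arm.movep(t,q) if i==0 else arm.line_to(t,0.1))
    arm.pause(.2)
    p,r=arm.read_tool_pos(),arm.read_eef_rot();im=snapshot("wrist")
    np.savez(f"w{i}.npz",p=p,r=r);cv2.imwrite(f"pics/raw_w{i}.png",im)
    Z=X.copy();Z[:,2]=.0295
    uv=wproj(Z,p,r);print(np.round(uv,1).tolist(),p,r)
    x0,y0=np.maximum(np.int32(uv.mean(0))-[130,80],0);print(x0,y0)
    cr=cv2.resize(im[y0:y0+160,x0:x0+260],None,fx=3,fy=3,interpolation=cv2.INTER_CUBIC)[:, :780]
    ims.append(cr[60:360])
cv2.imwrite("pics/w.png",np.vstack(ims));print(arm.read_time(),arm.read_opening(),arm.read_ft_force())
E
```

```text
[[329.0, 85.6], [326.1, 168.9], [320.7, 243.2]] [0.47295888 0.0382899  0.21994938] [ 8.85165418e-01  4.65276449e-01  4.51486258e-05 -7.51336679e-05]
195 85
[[191.8, 85.2], [194.5, 168.4], [199.9, 242.8]] [ 0.57138875 -0.0300305   0.22005763] [ 8.85320269e-01  4.64981705e-01 -2.26716718e-05 -1.89115417e-04]
65 85
5.1333 0.004562044039940977 [ 0.74632541 -0.56517331  0.3885073 ]
```

View pics/w.png

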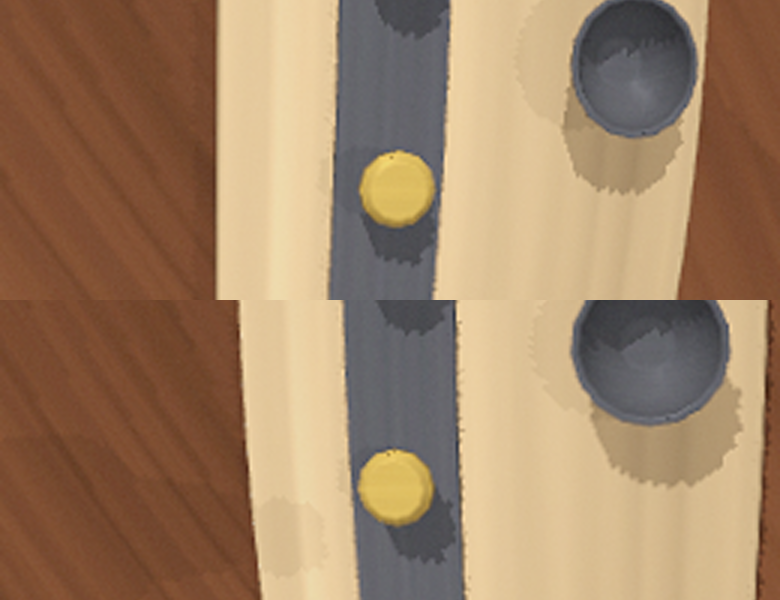

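The middle cap is at (327.0,167.4) in the first wrist picture and (196.7,167.0) in the second, against predictions of (326.1,168.9) and (194.5,168.4). That is a 1–2 mm correction. I'll solve it, shift all three points by it, and press the first cap slowly with force feedback.

```bash
cat > press.py <<'E'
from h import *
q=down(0.9666)
def press(c,fstop=9.0):
    hi=[c[0],c[1],.073+.060]
    arm.line_to(hi[:2]+[max(.15,arm.read_tool_pos()[2])],0.12,ori=q) if False else arm.movep(hi,q)
    arm.line_to([c[0],c[1],.073+.036],0.05); arm.pause(.3)
    f0=np.mean([arm.read_ft_force()[2] for _ in range(3)]); z=.073+.036;log=[]
    while z>.073+.019:
        z-=.0005;arm.line_to([c[0],c[1],z],0.01);arm.pause(.05)
        f=arm.read_ft_force();fz=f[2]-f0;log.append((round((arm.read_tool_pos()[2]-.073)*1e3,1),round(float(fz),1)))
        if abs(fz)>fstop:break
    arm.pause(.25);print("held",arm.read_ft_force()-[0,0,f0])
    arm.line_to([c[0],c[1],.073+.050],0.05)
    print(log,arm.read_time())
E
python3 - <<'E'
from press import *
from scipy.optimize import least_squares
X=np.load("X.npy");W=[np.load(f"w{i}.npz") for i in(0,1)];O=np.array([(327.,167.4),(196.7,167.)])
s=least_squares(lambda x:np.ravel([wproj(x,w["p"],w["r"])[0]-o for w,o in zip(W,O)]),X[1])
print(s.x,s.fun.round(2),s.x-X[1])
C=X+(s.x-X[1]);print(C.round(4))
assert np.abs(s.x-X[1]).max()<.006
np.save("C.npy",C);press(C[0])
E
```

```text
[0.53525003 0.01981391 0.02650304] [-0.    0.05 -0.   -0.05] [ 0.00163253 -0.00025389  0.00086989]
[[ 0.578   0.0816  0.0264]
 [ 0.5353  0.0198  0.0265]
 [ 0.4927 -0.0419  0.0282]]
held [-0.52049216  0.28570501  8.42132044]
[(np.float64(35.5), 0.3), (np.float64(35.0), 1.4), (np.float64(34.5), 0.8), (np.float64(34.0), 0.9), (np.float64(33.5), 1.6), (np.float64(33.0), 0.5), (np.float64(32.5), 0.9), (np.float64(32.0), 0.6), (np.float64(31.5), 0.8), (np.float64(31.0), 0.1), (np.float64(30.5), 0.9), (np.float64(30.1), 1.8), (np.float64(29.7), 2.9), (np.float64(29.1), 3.1), (np.float64(28.5), 3.5), (np.float64(28.0), 3.9), (np.float64(27.5), 3.4), (np.float64(27.0), 3.2), (np.float64(26.5), 2.2), (np.float64(26.0), 3.2), (np.float64(25.5), 3.2), (np.float64(25.0), 3.4), (np.float64(24.5), 3.5), (np.float64(24.0), 3.4), (np.float64(23.5), 2.2), (np.float64(23.0), 3.0), (np.float64(22.6), 4.0), (np.float64(22.2), 5.8), (np.float64(21.9), 6.1), (np.float64(21.6), 7.9), (np.float64(21.3), 9.4)] 16.9833
```

The trace is as expected: contact at 30.5 mm, a steady 3 N while sliding, then the stop at 23 mm with force rising at about 3.5 N/mm. The cap is home. It took 12 s, so the next press uses one slow line down to 25 mm and fine steps only near the stop.

```bash
cat > press2.py <<'E'
from h import *
q=down(0.9666)
def press(c,fstop=8.5):
    xy=[c[0],c[1]];T=[arm.read_time()]
    arm.line_to(xy+[.073+.045],0.08);arm.pause(.15)
    f0=np.mean([arm.read_ft_force()[2] for _ in range(3)]);log=[]
    arm.line_to(xy+[.073+.0335],0.03);T.append(arm.read_time())
    for z in [.030,.027,.0245]+list(np.arange(.0235,.0190,-.0005)):
        arm.line_to(xy+[.073+z],0.012 if z>.024 else .01)
        fz=arm.read_ft_force()[2]-f0;log.append((round(float(arm.read_tool_pos()[2]-.073)*1e3,1),round(float(fz),1)))
        if abs(fz)>fstop:break
    arm.pause(.15);print("held",arm.read_ft_force()[2]-f0);T.append(arm.read_time())
    arm.line_to(xy+[.073+.045],0.08)
    print(log,T,arm.read_time())
E
python3 -c "
from press2 import *
press(np.load('C.npy')[1])"
```

```text
held 9.509475573551594
[(30.0, -1.2), (27.1, 2.1), (24.4, 0.6), (23.5, 1.2), (23.0, 1.6), (22.6, 3.9), (22.2, 4.8), (21.8, 4.9), (21.5, 8.0), (21.2, 8.4), (20.8, 9.3)] [16.9833, 18.7583, 22.1083] 22.5667
```

The middle cap shows the same signature and reached its stop at 23 mm. Next is the far cap, then a move clear and a look from the top camera and the wrist camera.

```bash
python3 - <<'E'
from press2 import *
C=np.load('C.npy');press(C[2])
t=C[1].copy();t[2]=.24;ex=np.array([np.cos(.9666),np.sin(.9666),0])
arm.line_to(t-.10*ex,0.15);arm.pause(.1)
a=snapshot("wrist");b=snapshot("scene")
cv2.imwrite("pics/end.png",np.hstack([cv2.resize(a,(400,300),interpolation=cv2.INTER_AREA),cv2.resize(b[160:280,170:330],(400,300),interpolation=cv2.INTER_CUBIC)]));print(arm.read_time())
E
```

```text
held 9.632678926121692
[(30.2, 3.1), (27.0, 2.3), (24.4, 1.8), (23.5, 3.4), (23.0, 2.2), (22.6, 3.8), (22.2, 5.7), (21.8, 6.2), (21.5, 7.9), (21.1, 8.7)] [22.5667, 24.3333, 27.4333] 27.8917
29.075
```

View pics/end.png

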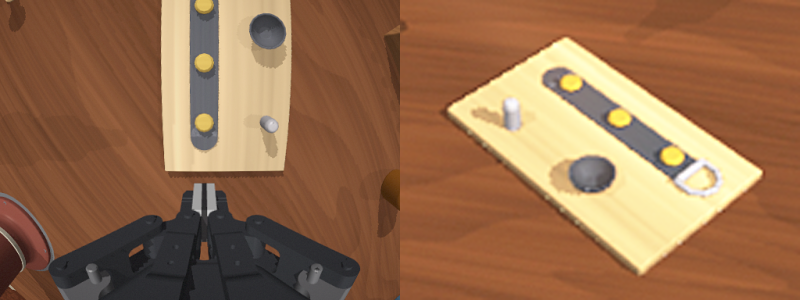

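In the final picture the three caps sit low and level, at (672,156), (619,118) and (571,82). The panel, setter and dish are unmoved and the arm is clear, so I'm handing in.

```bash
python3 -c "
from station import ticket
print(ticket.finish_job())"
```

```text
the job is handed in; nothing more can be done
None
```

I pressed all three caps to their stops in order (ring, middle, far) at no more than about 10 N and handed the job in at about 29 s; the last picture shows the panel, setter and dish where they were, and no verdict came back.

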